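# Rock the red stock-trolley wheel to feel for bearing play

### The arm

A 6-joint arm with a two-finger parallel gripper is mounted at the origin on the work surface. World frame = base frame: x ahead of the robot, y to its left, z up, the work surface at z = 0. Lengths are in mm, angles in rad, forces in N, time in s.
With the tool pointing down it reaches from about 325 to 875 mm from the base axis. Payload 4.4 kg.
Tool frame: the origin (TCP) lies on the centre line of the jaws, within the pads' length; the fingertips stand ahead of it and the grasp point (between the pads) lies 6 mm ahead of it (ctrl.tcp_to_tips is the z of the fingertips in the tool frame, in mm); z points along the fingers, y is the direction in which the jaws open and shut (so a half turn about z gives the same grasp; the last joint's range is limited). The gripper opens to 85 mm and grips with 20 to 120 N. Pads are 22 mm wide; open, the fingers measure 114 mm over their backs; the gripper's body (76 mm by 85 mm) begins 54 mm behind the grasp point. The pads swing forward as they close: fully open they stand 13 mm farther back than shut.
Start: joints at [-1.49, 0.207, 1.542, -0, 1.393, -0.15], TCP at [131.522, -559.758, 256.282] pointing down, gripper open.
Joint ranges: [-2.73, 2.73], [-0.86, 2.22], [0.23, 2.46], [-1.11, 4.25], [0.08, 2.63], [-2.82, 2.82]. Speed limits (rad/s): [2.79, 2.79, 3.14, 3.14, 3.14, 3.14].

### API

Orientations are given as a 3x3 rotation matrix whose columns are the frame's x, y, z axes.
In Python, from plant import ctrl, sensors, optics gives the robot as it stands. Calls block until the motion is done:
- ctrl.move_ptp(position, orientation): joint-space move of the TCP to a pose.
- ctrl.move_l(position, rot=None, vel=150, threshold=None): straight line of the TCP; rot=None keeps the orientation; vel is the mean speed in mm/s. With threshold (N) it stops when the force on the tool has changed by that much, and returns True; else False.
- ctrl.set_joints(angles): joint-space move.
- ctrl.gripper_to(opening, force=None): finger opening in mm; force is the grip in N (None keeps the last); returns when the fingers have stopped.
- ctrl.hold(seconds).
- ctrl.solve_ik(position, orientation): joint angles nearest the present ones, or None.
- sensors.read_state(): the state.
- optics.grab_frame(name): name is "side" or "top"; returns (picture, depth): 384x512x3 uint8, red, green, blue; 384x512 float32, mm along the optical axis (not along the pixel's ray), 0 where there is no reading.
- optics.camera_params(name): a dict with "mtx" (3x3 intrinsics, pixels), "R" (3x3) and "t" (3): a world point X has camera coordinates R X + t. Camera axes: x right, y down, z forward; pixel columns grow to the right and rows downward; lengths in mm; the calibration is good to about 2 mm. A picture is of the moment at which its call begins. camera_params takes no time and is no camera call.
A pose or a line that the arm cannot do raises ctrl.MotionError and nothing moves.
- ctrl.finish_job(): hands the job in, once; it reports no verdict.
The state is a dict: "t": time; "q": joint angles; "qvel": joint speeds; "tau": joint torques, N m; "eef_pos": TCP position; "eef_rot": TCP orientation; "force": force on the tool from outside, world axes, zero at the start; "wrist_torque": the same for the moment, N m; "grip_width": finger opening in mm.
Only numpy, scipy, OpenCV 4.12 (cv2) and the standard library are available. Lean on these libraries where they do the work, as an engineer would, in place of code of your own. Each camera call takes 0.05 s, during which the arm holds its last target.

### The job

The red wheel on its axle stand came off a wobbly shoebox trolley: feel its bearing for play. Rock the top of the red wheel sideways along its axle as far as it will go, first towards the yellow cheek of its stand, then towards the grey cheek, and do that round twice; then stand the wheel upright and let go of it. Leave the blue wheel on the other stand and the grease jar alone.

Things in the scene. Friction and masses are not known exactly. Their poses are not given: they have to be found in the camera images.
- red_stand: Fixed axle stand of the red-tyred wheel; may point any way. Origin: centre of the underside of its 140 x 130 x 12 mm base, on the table. Its y axis runs along the axle: yellow cheek (with brass nut) at +y, grey cheek at -y. Cheeks 8 mm thick, 46 mm wide, centred at y = +50 and -50 mm, tops 118 mm above the table. Axle 100 mm above the origin, wheel midway between the cheeks.
- red_rock (a joint): Lean of the red wheel (diameter 150, width 32 mm, flat sides, spins freely; upright top 175 mm above table) about a line along the stand's x through the axle's middle. Rad: 0 upright, positive: top towards the yellow cheek (+y). Stops at +0.30 and -0.30; friction 0.12 N m holds it where left, no spring. Pinch it across its width or push its sides above the cheeks.
- blue_stand: The same stand with the blue wheel, same sizes, origin and axes. Not to be touched.
- grease_jar: Loose closed jar with a yellow cap and paper label, 60 mm in diameter, 55 mm tall, origin at the centre of its underside. To be left alone.

How it is judged (in metres and radians):
On the way, in this order (a step that is already met when the one before it is completed fails the run):
1. the red wheel leans at least 0.17 rad (10 degrees) towards the yellow cheek (value of joint red_rock above 0.17 rad), for 0.1 s.
2. then at least 0.17 rad towards the grey cheek (value of joint red_rock below -0.17 rad), for 0.1 s.
3. again at least 0.17 rad towards the yellow cheek (value of joint red_rock above 0.17 rad), for 0.1 s.
4. again at least 0.17 rad towards the grey cheek (value of joint red_rock below -0.17 rad), for 0.1 s.
At the end, for the whole second after the job is handed in: The red wheel, rocked twice to each side, stands upright within 0.12 rad (7 degrees) and still (value of joint red_rock between -0.12 and 0.12 rad and velocity of joint red_rock between -0.1 and 0.1 rad/s); the robot touches nothing.
It fails at once if the robot pushes the blue wheel or its stand (over 2 N) (contact force between blue_stand and the fingers above 2 N or contact force between blue_stand and the arm above 2 N).
It fails at once if the grease jar is moved more than 30 mm (distance of grease_jar from where it was at the start of the episode above 0.03 m).
It also fails if it takes over 64 s, if anything falls off the work surface, if the arm or the gripper's body presses on something with over 40 N, if the wrist force passes 120 N, or if a joint passes its speed limit or range.

## Working session

There is one attempt and no reset: what is moved stays moved. The work goes in short steps, each a Python script; the robot and the scene stay as the last script left them, time stands still between calls to the robot, and variables do not carry over. Pictures are saved under pics/ and viewed, and the job is handed in when it is done.

```bash
ls; mkdir -p pics; python3 - <<'E'
from plant import ctrl,sensors,optics
import cv2,numpy as np
for n in("top","side"):
    p,d=optics.grab_frame(n); cv2.imwrite(f"pics/{n}0.png",p[:,:,::-1]); np.savez(f"{n}0.npz",p=p,d=d)
    c=optics.camera_params(n); print(n,c, d.min(),d.max())
s=sensors.read_state();print(s['t'],s['force'],s['grip_width'],ctrl.tcp_to_tips)
E
```

```text
pics
top {'mtx': array([[479.43829593,   0.        , 252.00078791],
       [  0.        , 479.43829593, 183.13588111],
       [  0.        ,   0.        ,   1.        ]]), 'R': array([[-0.01780954, -0.99973977, -0.01425544],
       [-0.98045986,  0.02025623, -0.19567358],
       [ 0.19591142,  0.01049203, -0.98056547]]), 't': array([ 19.36981304, 547.39693448, 946.09626336])} 0.0 1998.5363
side {'mtx': array([[422.98588661,   0.        , 257.63459458],
       [  0.        , 422.98588661, 187.55547682],
       [  0.        ,   0.        ,   1.        ]]), 'R': array([[-0.94294291,  0.33269691, -0.01309362],
       [ 0.24463467,  0.66560463, -0.70507046],
       [-0.22585959, -0.66804435, -0.70901636]]), 't': array([ 491.86850668,  -60.15050115, 1047.44697375])} 0.0 2572.3164
0.1 [-0.78673582 -0.20222927 -0.00502258] 85.42170993056489 25.0
```

View pics/top0.png

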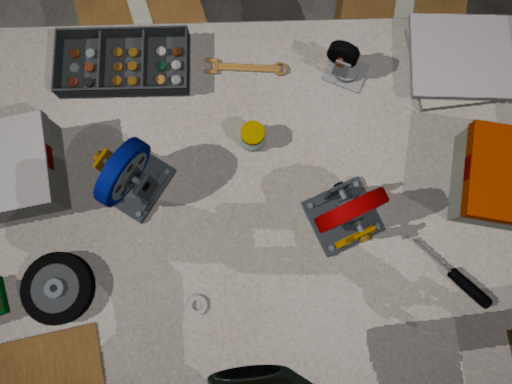

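View pics/side0.png

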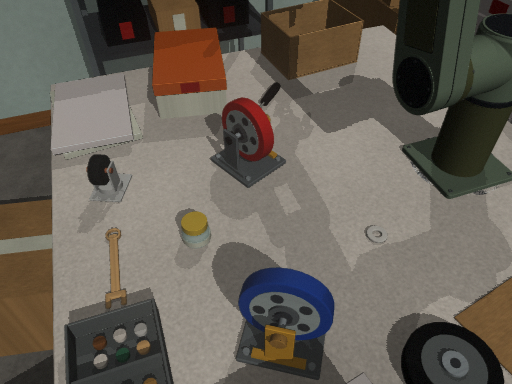

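The top view shows the red wheel at about (350,210). Its yellow cheek is at (356,237), on the robot's side, and the grey cheek is at (343,185). The jar is at (253,134) and the blue stand at (140,185), both well to the left. Next I'll measure the red stand.

```bash
cat > h.py <<'E'
import numpy as np,cv2
from plant import ctrl,sensors,optics
def pts(n,p,d,mask):
    c=optics.camera_params(n);K=c['mtx'];v,u=np.nonzero(mask&(d>0));z=d[v,u]
    C=np.stack([(u-K[0,2])*z/K[0,0],(v-K[1,2])*z/K[1,1],z],1)
    return (C-c['t'])@c['R']   # R^T(C-t)
def hsv(p): return cv2.cvtColor(p,cv2.COLOR_RGB2HSV)
def redmask(p):
    h=hsv(p); return ((h[...,0]<6)|(h[...,0]>174))&(h[...,1]>150)&(h[...,2]>60)
def yelmask(p):
    h=hsv(p); return (h[...,0]>18)&(h[...,0]<32)&(h[...,1]>150)&(h[...,2]>90)
def win(m,u0,u1,v0,v1):
    o=np.zeros_like(m);o[v0:v1,u0:u1]=m[v0:v1,u0:u1];return o
W={"top":(295,400,170,262),"side":(205,295,90,190)}
E
python3 - <<'E'
from h import *
np.set_printoptions(precision=1,suppress=True)
for n in W:
    f=np.load(f"{n}0.npz");p,d=f['p'],f['d']
    for nm,m in(("red",redmask(p)),("yel",yelmask(p))):
        P=pts(n,p,d,win(m,*W[n]));print(n,nm,len(P),P.mean(0),np.percentile(P,[3,50,97],axis=0).tolist())
    A=pts(n,p,d,win(np.ones(d.shape,bool),*W[n]))
    h=hsv(p)
    B=A[(A[:,2]>5)&(A[:,2]<20)]; r=cv2.minAreaRect(B[:,:2].astype(np.float32));print(n,"base",len(B),r)
    R=pts(n,p,d,win(redmask(p),*W[n]))
    for lo,hi in((70,100),(100,130),(130,150),(150,162),(162,185)):
        Q=R[(R[:,2]>=lo)&(R[:,2]<hi)]
        if len(Q)>10:
            r=cv2.minAreaRect(Q[:,:2].astype(np.float32)); print(lo,len(Q),Q.mean(0),r)
E
```

```text
top red 1286 [ 473.9 -173.4  158. ] [[444.20411274703747, -238.27845348597154, 114.51255132040842], [472.73225988896456, -171.26749426330647, 164.58716869063647], [507.4036082028202, -118.40287892915225, 175.13221752540386]]
top yel 315 [ 430.4 -196.6   70.1] [[416.2740710601168, -235.53975977737144, 12.220373759358095], [428.40295144980126, -196.900143745177, 95.16553727698651], [454.353283270021, -166.53859049141607, 118.87237651739082]]
top base 2078 ((478.64263916015625, -190.34515380859375), (194.0773162841797, 181.92417907714844), 78.66094970703125)
100 94 [ 452.4 -120.7  117.6] ((479.4919738769531, -148.55418395996094), (29.009963989257812, 93.54119873046875), 45.662986755371094)
130 213 [ 467.8 -158.3  141.5] ((480.30718994140625, -184.0002899169922), (31.62729835510254, 134.86492919921875), 24.396421432495117)
150 253 [ 475.4 -176.5  156.7] ((479.968994140625, -185.75433349609375), (31.057384490966797, 112.132080078125), 24.603483200073242)
162 718 [ 478.  -184.2  170. ] ((477.86956787109375, -183.83453369140625), (30.78084373474121, 87.88196563720703), 24.18784523010254)
si
[... 516 characters left out ...]
13.61505126953125), 71.68406677246094)
70 146 [ 469.8 -133.2   86.5] ((494.32757568359375, -172.87803649902344), (32.88739013671875, 146.068359375), 36.05860900878906)
100 225 [ 469.6 -139.7  115.7] ((462.08294677734375, -190.73480224609375), (77.65143585205078, 147.23049926757812), 23.93072509765625)
130 201 [ 472.2 -146.9  140.8] ((481.10162353515625, -181.08154296875), (34.06413650512695, 133.0564727783203), 23.291711807250977)
150 188 [ 477.3 -158.3  156.4] ((490.0627136230469, -172.76885986328125), (32.47236633300781, 104.2256088256836), 42.34478759765625)
162 354 [ 481.  -175.4  169.9] ((480.14971923828125, -181.52304077148438), (32.64967727661133, 85.2232894897461), 23.43694496154785)
```

```bash
python3 - <<'E'
from h import *
np.set_printoptions(precision=3,suppress=True)
f=np.load("top0.npz");p,d=f['p'],f['d']
A=pts("top",p,d,win(np.ones(d.shape,bool),*W["top"])); th=np.radians(24.)
yl=-np.array([np.cos(th),np.sin(th)]); xl=np.array([yl[1],-yl[0]])
L=lambda P:np.stack([(P[:,:2]-[478.5,-183.5])@xl,(P[:,:2]-[478.5,-183.5])@yl,P[:,2]],1)
Y=L(pts("top",p,d,win(yelmask(p),*W["top"])));Q=Y[Y[:,2]>112];print("yellow top",len(Q),Q.min(0),Q.max(0))
A=L(A);Q=A[(A[:,2]>112)&(A[:,2]<121)&(abs(A[:,0])<40)&(A[:,1]<-25)];print("grey top",len(Q),Q.min(0),Q.max(0),np.median(Q,0))
Q=A[(A[:,2]>8)&(A[:,2]<16)&(abs(A[:,0])<85)&(abs(A[:,1])<80)];print("base",len(Q),np.percentile(Q,[2,98],axis=0))
for n in("top","side"):
    f=np.load(f"{n}0.npz")
    R=L(pts(n,f['p'],f['d'],win(redmask(f['p']),*W[n])))
    for lo,hi in((100,130),(130,150),(150,165),(168,180)):
        Q=R[(R[:,2]>lo)&(R[:,2]<hi)]; print(n,lo,len(Q),np.percentile(Q,[4,96],axis=0)[:,1])
# box heights on right
A=pts("top",p,d,np.ones(d.shape,bool));
for u0,u1,v0,v1 in((450,512,120,225),(410,512,10,105)):
    B=pts("top",p,d,win(np.ones(d.shape,bool),u0,u1,v0,v1));print(np.percentile(B,[2,50,99],axis=0))
# reach
from scipy.spatial.transform import Rotation as Ro
C=np.array([478.5,-183.5,100.])
for s in(1,-1):
  for a in(0,.33,-.33):
    T=Ro.from_rotvec(-a*np.r_[-xl*-1,0]*1).as_matrix() if 0 else Ro.from_rotvec(-a*np.r_[xl,0]*-1).as_matrix()
    R0=np.stack([np.cross(np.r_[s*yl,0],[0,0,-1]),np.r_[s*yl,0],[0,0,-1]],1)
    for z in(63,200): print(s,a,z,(T@[0,0,1])[:2]@yl,ctrl.solve_ik(C+T@[0,0,z],T@R0))
E
```

```text
yellow top 109 [-23.781  44.634 112.118] [ 20.86   61.741 121.088]
grey top 96 [-24.017 -55.12  112.438] [ 20.203 -25.14  120.857] [ -1.404 -51.01  116.615]
base 1739 [[-69.963 -63.745   8.303]
 [ 66.019  62.084  15.254]]
top 100 94 [-15.663  12.301]
top 130 213 [-14.648  13.473]
top 150 340 [-14.572  14.031]
top 168 506 [-12.924  14.567]
side 100 225 [-19.874  10.272]
side 130 201 [-18.934   9.833]
side 150 247 [-18.103  11.685]
side 168 237 [-16.563  11.608]
[[ 456.274 -505.588   -1.772]
 [ 552.993 -445.593  109.877]
 [ 691.053 -407.9    114.738]]
[[ 728.668 -891.306 -744.652]
 [ 826.562 -463.743   39.128]
 [1397.721 -350.461   43.815]]
1 0 63 0.0 [-0.535  0.174  1.786 -0.     1.181  2.188]
1 0 200 0.0 [-0.535  0.04   1.636 -0.     1.465  2.188]
1 0.33 63 -0.3240430283948683 [-0.375  0.368  1.582 -0.235  1.431  2.409]
1 0.33 200 -0.3240430283948683 [-0.324  0.321  1.363 -0.223  1.701  2.396]
1 -0.33 63 0.3240430283948683 [-0.75   0.047  1.974  0.358  1.017  1.799]
1 -0.33 200 0.3240430283948683 [-0.849 -0.163  1.882  0.324  1.333  1.81 ]
-1 0 63 0.0 [-0.535  0.174  1.786 -0.     1.181 -0.954]
-1 0 200 0.0 [-0.535  0.04   1.636 -0.     1.465 -0.954]
-1 0.33 63 -0.3240430283948683 [-0.375  0.368  1.582 -0.235  1.431 -0.733]
-1 0.33 200 -0.3240430283948683 [-0.324  0.321  1.363 -0.223  1.701 -0.745]
-1 -0.33 63 0.3240430283948683 [-0.75   0.047  1.974  0.358  1.017 -1.343]
-1 -0.33 200 0.3240430283948683 [-0.849 -0.163  1.882  0.324  1.333 -1.331]
```

Everything matches the given sizes: cheek tops at z ≈ 117 and y ±50, base ±68 × ±63, wheel roughly upright. Next, approach and pinch.

```bash
cat >> h.py <<'E'
from scipy.spatial.transform import Rotation as Ro
th=np.radians(24.);yl=-np.array([np.cos(th),np.sin(th)]);xl=np.array([yl[1],-yl[0]])
c2=np.array([478.5,-183.5])-1.5*xl-.8*yl
C=np.r_[c2,100.]
R0=np.stack([np.cross(np.r_[-yl,0],[0,0,-1]),np.r_[-yl,0],[0,0,-1]],1)
def pose(a,r=66):
    T=Ro.from_rotvec(-a*np.r_[xl,0]).as_matrix(); return C+T@[0,0,r],T@R0
def st(tag=""):
    s=sensors.read_state();F=np.array(s['force']);Rm=np.array(s['eef_rot'])
    z=Rm[:,2]; print(tag,"t%.2f"%s['t'],"F xl %.1f yl %.1f z %.1f"%(F[:2]@xl,F[:2]@yl,F[2]),"w%.1f"%s['grip_width'],"tilt %.3f"%np.arctan2(-z[:2]@yl,-z[2]),"off",np.round(np.array(s['eef_pos'])-C,1)); return s
def snap(k):
    for n in W:
        p,d=optics.grab_frame(n);cv2.imwrite(f"pics/{n}{k}.png",p[:,:,::-1]);np.savez(f"{n}{k}.npz",p=p,d=d)
E
python3 - <<'E'
from h import *
s=sensors.read_state();e=np.array(s['eef_pos'])
ctrl.move_l(e+[0,0,90],vel=200)
ctrl.move_ptp(*pose(0,170));st("above")
print(ctrl.move_l(pose(0)[0],vel=80,threshold=10));st("down")
snap(1)
E
```

```text
above t2.57 F xl -0.7 yl 0.1 z 0.5 w85.2 tilt -0.000 off [-1.000e-01 -9.000e-01  1.702e+02]
False
down t4.02 F xl 0.5 yl 0.0 z -0.2 w85.6 tilt 0.001 off [ 0.5 -0.3 66.7]
```

```bash
python3 -c "
import cv2,numpy as np
a=cv2.imread('pics/top1.png')[140:290,260:430];b=cv2.imread('pics/side1.png')[60:210,170:340]
cv2.imwrite('pics/c1.png',cv2.resize(np.hstack([a,b]),(800,353)))"
```

```text
(no output)
```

View pics/c1.png

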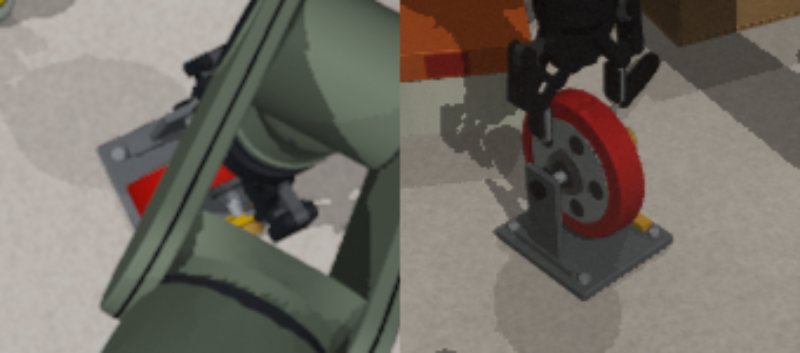

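In the side view (right half) the fingers straddle the top of the red tyre at about (540,110) and (625,80), above the cheeks. I'll pinch it and rock towards yellow.

```bash
cat >> h.py <<'E'
def rock(a0,a1,step=.08,vel=60,thr=None):
    n=int(np.ceil(abs(a1-a0)/step))
    for a in np.linspace(a0,a1,n+1)[1:]:
        p,R=pose(a)
        hit=ctrl.move_l(p,R,vel=vel,threshold=thr)
        s=st("a%.2f hit%d"%(a,hit))
        if hit: return a
    return a1
E
python3 - <<'E'
from h import *
ctrl.gripper_to(20,30);st("grip")
rock(0,.24,thr=20)
snap(2)
E
python3 -c "
import cv2,numpy as np
a=cv2.imread('pics/top2.png')[140:290,260:430];b=cv2.imread('pics/side2.png')[60:210,170:340]
cv2.imwrite('pics/c2.png',cv2.resize(np.hstack([a,b]),(800,353)))"
```

```text
grip t4.65 F xl 0.7 yl 1.0 z 1.7 w31.8 tilt 0.000 off [ 0.1 -0.  66.2]
a0.08 hit0 t4.90 F xl 1.9 yl -4.2 z 0.2 w31.4 tilt 0.083 off [-4.2 -2.  66.4]
a0.16 hit0 t5.15 F xl 1.3 yl -4.4 z 2.2 w31.1 tilt 0.162 off [-8.9 -4.1 65.7]
a0.24 hit0 t5.40 F xl 0.5 yl -3.6 z 2.6 w31.8 tilt 0.242 off [-13.6  -6.2  64.7]
```

View pics/c2.png

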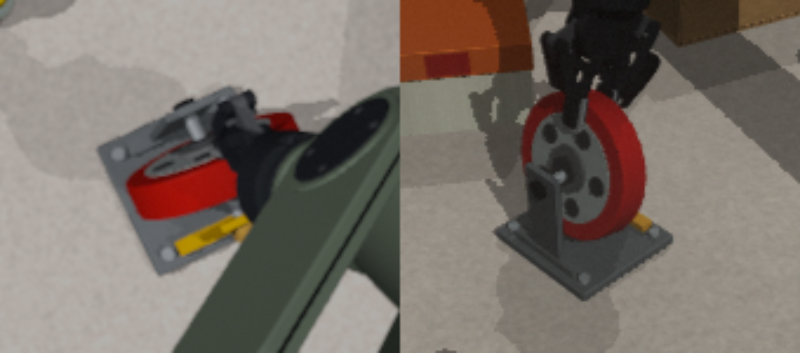

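The wheel, gripped between the fingers, leans towards the yellow cheek: the top view (left half) shows its top shifted and more of its far side visible. I'll feel for the stop, then do the rest of the rounds.

```bash
python3 - <<'E'
from h import *
a=rock(.24,.34,step=.02,vel=20,thr=8); ctrl.hold(.2);st("stop Y")
a=rock(a,-.24,thr=25)
a=rock(a,-.34,step=.02,vel=20,thr=8); ctrl.hold(.2);st("stop G")
E
```

```text
a0.26 hit0 t5.75 F xl 1.7 yl -5.3 z 4.5 w31.8 tilt 0.258 off [-14.5  -6.6  64.4]
a0.27 hit0 t6.00 F xl 1.3 yl -5.6 z 4.0 w31.5 tilt 0.275 off [-15.5  -7.1  64.1]
a0.29 hit0 t6.25 F xl 1.2 yl -6.0 z 4.8 w31.3 tilt 0.292 off [-16.5  -7.5  63.8]
a0.31 hit0 t6.50 F xl 1.5 yl -5.6 z 4.2 w31.4 tilt 0.309 off [-17.5  -8.   63.5]
a0.32 hit0 t6.75 F xl 1.5 yl -6.6 z 4.5 w31.8 tilt 0.325 off [-18.4  -8.3  63.2]
a0.34 hit0 t7.00 F xl 2.1 yl -7.7 z 5.1 w31.4 tilt 0.342 off [-19.3  -8.7  62.8]
stop Y t7.20 F xl 1.8 yl -7.0 z 4.4 w31.5 tilt 0.342 off [-19.3  -8.8  62.8]
a0.27 hit0 t7.45 F xl 1.9 yl -3.8 z 5.6 w31.3 tilt 0.268 off [-15.1  -6.9  64.3]
a0.20 hit0 t7.70 F xl 2.8 yl -3.6 z 5.9 w31.2 tilt 0.196 off [-10.9  -5.1  65.3]
a0.12 hit0 t7.95 F xl 1.8 yl -3.5 z 7.2 w31.9 tilt 0.124 off [-6.6 -3.2 66. ]
a0.05 hit0 t8.20 F xl 2.3 yl -4.0 z 7.1 w31.5 tilt 0.051 off [-2.2 -1.3 66.5]
a-0.02 hit0 t8.45 F xl 2.7 yl -4.1 z 7.1 w31.6 tilt -0.021 off [ 2.2  0.7 66.5]
a-0.10 hit0 t8.70 F xl 3.3 yl -3.8 z 7.5 w31.5 tilt -0.094 off [ 6.6  2.6 66.3]
a-0.17 hit0 t8.95 F xl 2.7 yl -4.6 z 7.4 w31.8 tilt -0.166 off [10.9  4.6 65.7]
a-0.24 hit0 t9.20 F xl 3.9 yl -3.9 z 8.3 w31.8 tilt -0.239 off [15.2  6.4 64.8]
a-0.26 hit0 t9.45 F xl 3.3 yl -4.8 z 6.9 w31.7 tilt -0.254 off [16.1  6.8 64.6]
a-0.27 hit0 t9.70 F xl 3.4 yl -4.3 z 7.0 w31.5 tilt -0.271 off [17.   7.2 64.3]
a-0.29 hit0 t9.95 F xl 2.6 yl -4.1 z 7.7 w31.3 tilt -0.287 off [18.   7.7 64. ]
a-0.31 hit0 t10.20 F xl 2.7 yl -4.9 z 7.4 w31.7 tilt -0.304 off [19.   8.1 63.6]
a-0.32 hit0 t10.45 F xl 2.4 yl -4.2 z 7.1 w31.5 tilt -0.321 off [19.9  8.5 63.4]
a-0.34 hit0 t10.70 F xl 2.5 yl -2.6 z 8.7 w31.5 tilt -0.337 off [20.8  8.9 63. ]
stop G t10.90 F xl 3.8 yl -4.0 z 7.9 w31.5 tilt -0.337 off [20.8  8.9 63. ]
```

```bash
python3 - <<'E'
from h import *
snap(3)
import cv2
a=cv2.imread('pics/top3.png')[140:290,260:430];b=cv2.imread('pics/side3.png')[60:210,170:340]
cv2.imwrite('pics/c3.png',cv2.resize(np.hstack([a,b]),(800,353)))
for k in(0,2,3):
  for n in W:
    f=np.load(f"{n}{k}.npz");P=pts(n,f['p'],f['d'],win(redmask(f['p']),*W[n]));P=P[np.linalg.norm(P-C,axis=1)<80]
    # tread points: robust plane through mid: regress local y on z
    y=(P[:,:2]-c2)@yl; x=(P[:,:2]-c2)@xl; r=np.hypot(x,P[:,2]-100)
    A=np.c_[x,P[:,2]-100,np.ones(len(P))];k2=np.linalg.lstsq(A,y,rcond=None)[0];print(k,n,len(P),np.round(k2,3))
E
```

```text
0 top 1281 [ 0.007  0.051 -2.094]
0 side 1234 [  0.094   0.126 -15.65 ]
2 top 875 [  0.086   0.371 -13.514]
2 side 1115 [  0.084   0.326 -16.046]
3 top 110 [ 0.021 -0.356 17.337]
3 side 759 [-0.007 -0.278 -4.732]
```

View pics/c3.png

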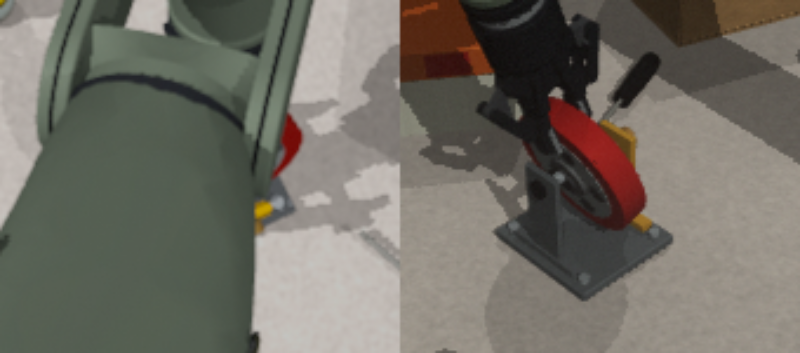

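The side view (right half) shows the wheel leaning strongly towards the grey cheek, which stands at about (545,220). The slopes have the right signs and size. Now the second round, then upright.

```bash
python3 - <<'E' | grep -v "hit0"
from h import *
a=rock(-.34,.34,thr=30); ctrl.hold(.3);st("Y2");snap(4)
a=rock(a,-.34,thr=30); ctrl.hold(.3);st("G2");snap(5)
a=rock(a,0,thr=30); ctrl.hold(.3);st("up")
ctrl.gripper_to(45);ctrl.hold(.1);st("part open")
ctrl.gripper_to(85);st("open")
print(ctrl.move_l(pose(0,170)[0],vel=100,threshold=15));st("lifted")
p,R=pose(0,170);e=np.array([330,-420,330.])
ctrl.move_ptp(e,R);ctrl.hold(.3);st("away");snap(6)
for k in(0,4,5,6):
  for n in W:
    f=np.load(f"{n}{k}.npz");P=pts(n,f['p'],f['d'],win(redmask(f['p']),*W[n]));P=P[np.linalg.norm(P-C,axis=1)<82]
    y=(P[:,:2]-c2)@yl; x=(P[:,:2]-c2)@xl
    if len(P)<20: print(k,n,len(P)); continue
    k2=np.linalg.lstsq(np.c_[x,P[:,2]-100,np.ones(len(P))],y,rcond=None)[0]
    Q=y[P[:,2]>168];print(k,n,len(P),np.round(k2,3),np.percentile(Q,[4,96]).round(1) if len(Q) else None)
a=cv2.imread('pics/top6.png');b=cv2.imread('pics/side6.png')
cv2.imwrite('pics/c6.png',cv2.resize(np.hstack([a,b]),(800,300)))
E
```

```text
Y2 t13.55 F xl 1.8 yl -7.1 z 5.8 w31.7 tilt 0.342 off [-19.4  -9.   62.9]
G2 t16.20 F xl 2.6 yl -3.9 z 9.1 w31.5 tilt -0.337 off [20.8  8.7 63.3]
up t17.85 F xl 3.3 yl -4.0 z 8.1 w31.5 tilt 0.003 off [ 0.6 -0.3 66.8]
part open t18.23 F xl 0.2 yl -0.5 z 0.9 w44.9 tilt -0.002 off [-1.  -0.1 65.1]
open t18.71 F xl 0.8 yl 0.3 z 1.3 w84.6 tilt 0.000 off [ 0.  0. 66.]
False
lifted t19.90 F xl 0.6 yl -0.1 z -0.4 w85.0 tilt -0.001 off [ -0.5   0.3 169.1]
away t21.30 F xl 1.0 yl 0.2 z 0.0 w85.0 tilt 0.000 off [-149.1 -234.7  229.8]
0 top 1281 [ 0.007  0.051 -2.094] [-12.1  15.4]
0 side 1234 [  0.094   0.126 -15.65 ] [-15.8  12.4]
4 top 1060 [  0.062   0.456 -13.09 ] [ 6.7 27.2]
4 side 1150 [  0.09    0.4   -16.552] [ 3.2 27.1]
5 top 111 [ 0.03  -0.354 17.905] None
5 side 763 [-0.008 -0.274 -4.908] [-31.4 -11.1]
6 top 1285 [ 0.004  0.02  -1.581] [-14.3  13.5]
6 side 1216 [  0.1     0.102 -15.945] [-18.1   9.6]
```

View pics/c6.png

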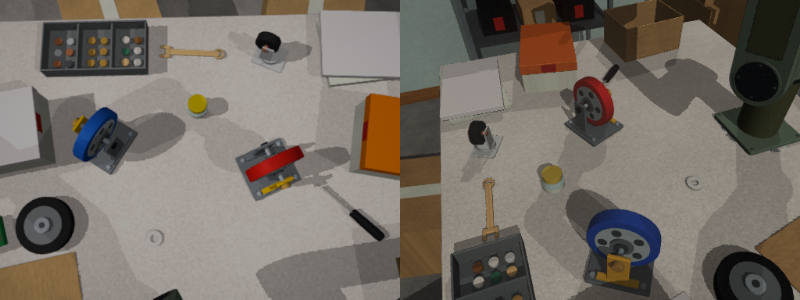

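The wheel stands upright, its top centred to about −0.4 mm in the top view. The jar at (197,105) and the blue stand at (103,140) are unmoved, and the arm is clear of everything.

```bash
python3 -c "
from plant import ctrl
print(ctrl.finish_job())"
```

```text
the job is handed in; nothing more can be done
None
```

I rocked the red wheel to the yellow side and then the grey side, twice over, then stood it upright, let go and moved the arm away. The job was handed in at about t = 21 s of the 64 s allowed; it gives no verdict.

- **Rocking:** I pinched the tyre across its width above the cheeks and tilted the tool about the axle by ±0.34 rad, past the ±0.30 stops. Pictures confirmed the lean in the second round, both ways: the wheel's top had shifted about 15–17 mm towards yellow and about 21 mm towards grey. That is roughly 0.2–0.3 rad, against the 0.17 needed.
- **Final state:** the two cameras put the top within about −0.4 mm (top view) and −4 mm (side view) of the measured middle. That is within about 0.06 rad of upright, inside the 0.12 allowed. The gripper was open and clear, and the force read about zero. The jar and the blue stand looked unmoved in the last picture.
- **Checks that fell short:**
  - The force showed no clear jump at the stops. My 8 N stop detection never triggered, so the contact there rests on the tool tilt going past 0.30.
  - The side camera reads 3–4 mm further towards grey than the top camera. Its plane fit is also biased, showing about 0.10–0.13 both before and after, so I relied on the top view.

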